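# Hold a model roof panel flush on the tilted angle stand

### The job

Pull the blue-fronted drawer fully open by its handle, lift out the white roof panel by its blue roof-light box, and lay the panel centred on the orange tilted plate of the angle stand, within its black outline. Feel for the plate so that the panel's whole underside lies flush on the slope, press it there gently and finish while still gripping and pressing it, so that a colleague can mark its bevel. Do not shift the ruler, the card offcuts or the glue bottle.

Things in the scene. Friction and masses are not known exactly. Their poses are not given: they have to be found in the camera images.
- unit: Low wooden drawer unit with one blue-fronted drawer, 180 (x) x 200 (y) x 90 mm high, fixed to the table on the left or the right side. Origin: centre of its underside; its front faces its own -x, towards the robot; small yaw. Its top board begins 15 mm behind the front face.
- unit_drawer0 (a joint): The drawer: 0 m shut, grows as it slides out along the unit's -x, stop at 0.118 m. Pulls with about 1 N plus 4 N per m/s; stays where left. Inside 135 (x) x 158 (y) mm, floor 22 mm above the table, side and back walls up to 68 mm and front up to 78 mm above the table.
- unit_drawer0_handle (a point): Middle of the drawer's steel bar handle: round bar 11 mm thick, 100 mm long along the unit's y, axis 35 mm before the drawer front and 52 mm above the table; moves with the drawer. Posts 42 mm either side of the middle join it to the front. Pinch it from above, fingers part open: 29 mm are free behind it.
- panel: Loose roof panel, 55 to 115 g: white sheet 70 (x) x 90 (y) x 5 mm, a blue box 40 (x) x 24 (y) mm upright in its middle, top 37 mm above the underside. Origin: centre of the underside, z towards the box. Starts flat in the front part of the shut drawer, x roughly along the unit's x. Grip the box across its 24 mm. A half turn about z makes no difference.
- stand: Angle stand fixed on the other side: steel base 160 (x) x 140 (y) x 20 mm; two posts 62 mm high at x +35, y +-67 mm, with black knobs. Origin: centre of its underside; -x looks roughly at the robot. Carries the orange plate 120 x 110 x 6 mm, sloping down to -x, low edge 30 mm above the table. Pitch differs each time, 10 to 24 degrees, clamped: a push of 40 N does not move it.
- plate_face (a point): Centre of the orange plate's upper face, with the plate's own axes: x runs up the slope, y level across it, z out of the face, square to it. A black outline marks the panel's place around this point: 70 mm along x, 90 mm along y.
- ruler: Bystander: steel ruler lying flat between the unit and the stand, 200 x 30 x 4 mm, origin centre of its underside.
- offcuts: Bystander: small loose stack of white card offcuts, 70 x 60 x 20 mm, nearer the robot than the ruler, origin centre of its underside.
- glue: Bystander: white glue bottle with an orange cap, 44 mm across, 120 mm high, beyond the ruler, origin centre of its underside.
There are look-alikes about, which are no part of the job. Leave any turquoise look-alike of the stand alone.

How it is judged:
On the way, in this order (a step that is already met when the one before it is completed fails the run):
1. the drawer is pulled open, to at least 100 mm (value of joint unit_drawer0 above 0.1 m and height (world z) of panel below 0.035 m), for 0.2 s.
2. the panel is lifted out of the drawer in the fingers (height (world z) of panel above 0.085 m and contact force between the fingers and panel above 1 N and contact force between panel and unit below 0.1 N), for 0.2 s.
At the end, for the whole second after the job is handed in: Through the last second the panel lies at rest on the plate: parallel within 0.05 rad, underside within 3 mm of the face, centre within 12 mm of the face centre along both plate axes, square within 0.15 rad, pressed on the stand with 2 to 40 N and still gripped with over 2 N (angle between the z axis of panel and the z axis of plate_face, either way round below 0.05 rad and angle between the x axis of panel and the x axis of plate_face, either way round below 0.15 rad and x of panel in the frame of plate_face between -0.012 and 0.012 m and y of panel in the frame of plate_face between -0.012 and 0.012 m and z of panel in the frame of plate_face between -0.003 and 0.0025 m and contact force between panel and stand between 2 and 40 N and contact force between the fingers and panel above 2 N and linear speed of panel below 0.02 m/s and angular speed of panel below 0.2 rad/s); the arm keeps its last pose, push and grip.
It fails at once if the ruler, the offcuts or the glue bottle is shifted by more than 25 mm, or the bottle is tipped (distance of any of ruler, offcuts, glue from where it was at the start of the episode above 0.025 m or angle between glue's own z axis and vertical above 0.35 rad).
It also fails if it takes over 51 s, if anything falls off the work surface, if the arm or the gripper's body presses on something with over 40 N, if the wrist force passes 120 N, or if a joint passes its speed limit or range.

### The arm

A 6-joint arm with a two-finger parallel gripper is mounted at the origin on the work surface. World frame = base frame: x ahead of the robot, y to its left, z up, the work surface at z = 0. Lengths are in m, angles in rad, forces in N, time in s.
With the tool pointing down it reaches from about 0.35 to 0.85 m from the base axis. Payload 8.1 kg.
Tool frame: the origin (TCP) lies midway between the tips of the shut fingers; the grasp point (between the pads) lies 19 mm behind it; z points along the fingers, y is the direction in which the jaws open and shut (so a half turn about z gives the same grasp; the last joint's range is limited). The gripper opens to 93 mm and grips with 3 to 60 N. Pads are 15 mm wide; open, the fingers measure 128 mm over their backs; the gripper's body (75 mm by 188 mm) begins 65 mm behind the grasp point.
Start: joints at [1.181, 0.13, 1.488, -0, 1.523, -0.085], TCP at [0.18, 0.572, 0.219] pointing down, gripper open.
Joint ranges: [-2.96, 2.96], [-0.89, 2.26], [0.02, 2.5], [-1.34, 4.48], [0, 2.73], [-2.66, 2.66]. Speed limits (rad/s): [2.39, 2.39, 2.79, 3.14, 3.14, 3.14].

### API

Orientations are given as a rotation vector (axis times angle).
In Python, from plant import robot gives the robot as it stands. The module is installed in compiled form; this text tells all that it offers.
- The arm moves only by the shell command python3 -m pendant 'ROWS' [FORCE]. ROWS is JSON, a list of rows, each an object with "translation": the shift along the tool's x, y, z in mm, a list of three; "twist": the turn, a rotation vector about the tool's x, y, z in rad, a list of three; "grip": the opening, from -1 (shut) to 1 (fully open). A call has exactly 10 rows; each row shifts and turns the pose as measured when the row begins, along the tool's axes as they then stand; what a row does not reach is not made up. A row lasts 1/10 s, in which the tool goes at most 50 mm and 8.59 degrees, less where a joint would pass 70% of its speed; a pose out of reach is approached as far as the arm can. A call is refused whole if a number of a shift passes 50 or a number of a turn 0.15, either way. A call with a gripper value outside its range is refused whole. The fingers move at their own pace and stop on an object; FORCE is the grip in N (left out, the last holds). Time passes only in rows, so rows that do not move let the fingers close, or fill a call up. It gives the time, the measured TCP pose, the force and the opening at its end, in the units of the state.
- robot.read_state(): the state, without advancing time (a new reading comes with each control period).
- robot.read_camera(name): name is "scene" or "top" or "wrist"; returns (picture, depth): 420x560x3 uint8, red, green, blue; 420x560 float32, m along the optical axis (not along the pixel's ray), 0 where there is no reading.
- robot.camera_info(name): a dict with "vertical_fov" (degrees; the focal length in pixels is half the picture's height over the tangent of half this angle, whatever the lens; pixels are square), "cx", "cy" (the principal point, pixels), "cam_to_world" (4x4, takes a point from camera to world coordinates). Camera axes: x right, y up, looking along -z (the intrinsics and any distortion apply to the point x, -y, -z); pixel columns grow to the right and rows downward; lengths in m; the calibration is good to about 2 mm. A picture is of the moment at which its call begins: read the wrist's pose just before it. camera_info takes no time and is no camera call; for the wrist camera it gives the pose at the moment of the call.
- robot.close_job(): hands the job in, once; it reports no verdict.
The state is a dict: "t": time; "q": joint angles; "dq": joint speeds; "joint_torque": joint torques, N m; "tool_pos": TCP position; "orientation": TCP orientation; "force": force on the tool from outside, world axes, zero at the start; "wrist_torque": the same for the moment, N m; "opening": finger opening in m.
Only numpy, scipy, OpenCV 4.12 (cv2) and the standard library are available. Lean on these libraries where they do the work, as an engineer would, in place of code of your own. Each camera call takes 0.05 s, during which the arm holds its last target. There are 200 camera calls.

## Working session

There is one attempt and no reset: what is moved stays moved. The work goes in short steps, Python scripts to look and compute and a shell command to move; the robot and the scene stay as the last step left them, time stands still between calls to the robot, and variables do not carry over. Pictures are saved under pics/ and viewed, about 8 in all and at most 12, crops included, and the job is handed in when it is done.

```bash
mkdir -p pics; ls; cat > h.py <<'E'
import numpy as np, cv2
from plant import robot
from scipy.spatial.transform import Rotation as R
def cam(n):
    i=robot.camera_info(n); im,d=robot.read_camera(n); return im,d,i
def pts(d,i):
    h,w=d.shape; f=h/2/np.tan(np.radians(i["vertical_fov"])/2)
    u,v=np.meshgrid(np.arange(w),np.arange(h))
    P=np.stack([(u-i["cx"])/f*d,-(v-i["cy"])/f*d,-d],-1)
    T=np.array(i["cam_to_world"]); return P@T[:3,:3].T+T[:3,3]
def save(n,im): cv2.imwrite("pics/"+n+".png",im[:,:,::-1])
E
python3 - <<'E'
from h import *
a=[]
for n in("scene","top"):
    im,d,i=cam(n); print({k:np.round(v,3).tolist() if k=="cam_to_world" else v for k,v in i.items()}); np.savez(n,im=im,d=d,P=pts(d,i)); save(n,im)
print(robot.read_state())
E
```

```text
pics
{'vertical_fov': 57.97238253850109, 'cx': 273.2284859317875, 'cy': 204.1563596575454, 'cam_to_world': [[-0.447, -0.527, 0.722, 1.234], [0.894, -0.264, 0.361, 0.425], [0.001, 0.807, 0.59, 0.631], [0.0, 0.0, 0.0, 1.0]]}
{'vertical_fov': 51.630078761931024, 'cx': 276.05640355170294, 'cy': 207.99410841438697, 'cam_to_world': [[0.009, 0.997, -0.078, 0.427], [-1.0, 0.011, 0.016, 0.098], [0.017, 0.078, 0.997, 1.238], [0.0, 0.0, 0.0, 1.0]]}
{'t': 0.1, 'q': array([ 1.18060656e+00,  1.31097211e-01,  1.48912557e+00,  3.73202210e-07,
        1.52302218e+00, -8.53815065e-02]), 'dq': array([-0.00140669, -0.00253805,  0.00017925,  0.00040875,  0.00195282,
        0.00184185]), 'joint_torque': array([ 1.63732479e-03, -5.61343110e+01, -4.93093908e+01,  7.70708942e-02,
        2.92159303e-02, -5.10861582e-05]), 'tool_pos': array([0.17984209, 0.57188583, 0.21771005]), 'orientation': array([-4.76881099e-01, -3.10479225e+00,  2.52195916e-03]), 'force': array([-0.13476892, -0.75424284,  0.06313268]), 'wrist_torque': array([-0.00763143,  0.00685684, -0.07663375]), 'opening': 0.09255906397266604}
```

View pics/top.png

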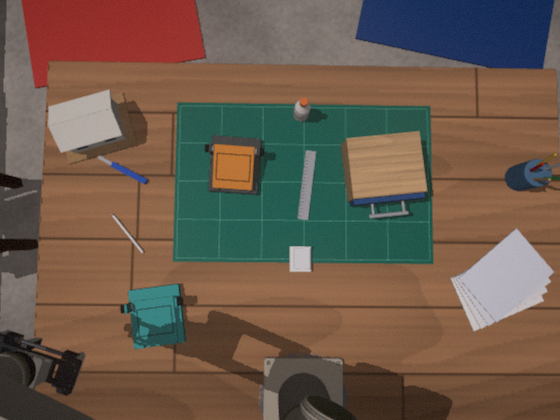

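View pics/scene.png

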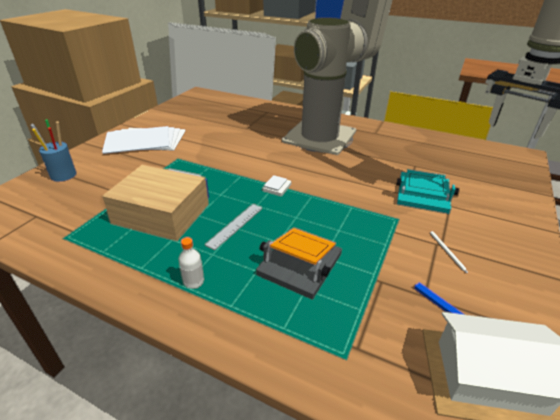

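Top view: the wanted orange stand is at (235,167), with a turquoise look-alike at (158,315). The drawer unit is at (385,170), with its handle at (390,212). The ruler is at (308,185), the offcuts at (300,259) and the glue at (302,110). Other items that could mislead are the white model house at (90,125) and the paper at (500,280). I choose the orange plate and the unit with the blue front.

```bash
python3 - <<'E'
from h import *
z=np.load("top.npz"); im,P=z["im"],z["P"]; hsv=cv2.cvtColor(im,cv2.COLOR_RGB2HSV)
H,S,V=[hsv[...,k].astype(int) for k in range(3)]
def box(m):
    r=np.zeros(m.shape,bool); r[m[2]:m[3],m[0]:m[1]]=1; return r
def reg(a,b,c,d):
    r=np.zeros(H.shape,bool); r[c:d,a:b]=1; return r
def rect(Q):
    q=(Q[:,:2]*1000).astype(np.float32); (c,s,a)=cv2.minAreaRect(q); return np.round(c,1),np.round(s,1),round(a,1)
mat=reg(180,200,110,125); print("mat z",P[mat][:,2].mean())
# plate
o=reg(200,270,135,200)&(H<22)&(S>150)&(V>100)
o=cv2.erode(o.astype(np.uint8),np.ones((3,3)))>0
Q=P[o]; A=np.c_[Q[:,:2],np.ones(len(Q))]
for _ in range(3):
    c,*_r=np.linalg.lstsq(A,Q[:,2],rcond=None); r=Q[:,2]-A@c; k=abs(r)<.004; Q,A=Q[k],A[k]
n=np.array([-c[0],-c[1],1]); n/=np.linalg.norm(n); print("plate n",n,"pitch",np.degrees(np.arccos(n[2])),"az",np.degrees(np.arctan2(n[1],n[0])),"rect",rect(Q),"z",Q[:,2].min(),Q[:,2].max(),"resid",r.std(),len(Q))
# unit top
u=reg(330,440,120,205)&(abs(P[...,2]-.09)<.008); print("top",rect(P[u]),P[u][:,2].mean())
b=reg(330,440,180,215)&(H>100)&(H<130)&(S>120); print("blue",rect(P[b]),P[b][:,2].mean(),b.sum())
h=reg(360,420,200,225)&(P[...,2]>.035)&(P[...,2]<.075)&(S<80); print("handle",rect(P[h]),np.median(P[h][:,2]),h.sum())
for nme,g in dict(ruler=reg(290,322,145,225)&(S<60),off=reg(285,315,243,275)&(S<60),glue=reg(290,315,95,125)&(P[...,2]>.02)).items(): print(nme,rect(P[g]),P[g][:,2].max())
cv2.imwrite("pics/c1.png",cv2.resize(im[90:290,190:450,::-1],None,fx=3,fy=3,interpolation=cv2.INTER_CUBIC))
E
```

```text
mat z 0.00804982045489549
plate n [0.13567053 0.24357081 0.96034721] pitch 16.189003895086792 az 60.881908321774546 rect (array([637. , 196.8]), array([ 14.4, 123.1]), 29.2) z 0.043513861849587165 0.0663496009767437 resid 0.001511850349475572 116
top (array([ 634.7, -217.9]), array([176.4, 203.3]), 6.6) 0.08907973754071796
blue (array([ 549.9, -239.3]), array([ 11.9, 219.8]), 6.4) 0.07280092473084769 371
handle (array([ 521.9, -228.3]), array([ 39.4, 107.9]), 6.0) 0.05499052895993428 212
ruler (array([592.7,  -9.2]), array([ 32.5, 201.1]), 83.2) 0.011792872062230009
off (array([384. ,  38.9]), array([124.2,  75.6]), 85.1) 1.2376660538650381
glue (array([624.4,  61. ]), array([ 43.7, 399.3]), 73.2) 1.2376660538650381
```

View pics/c1.png

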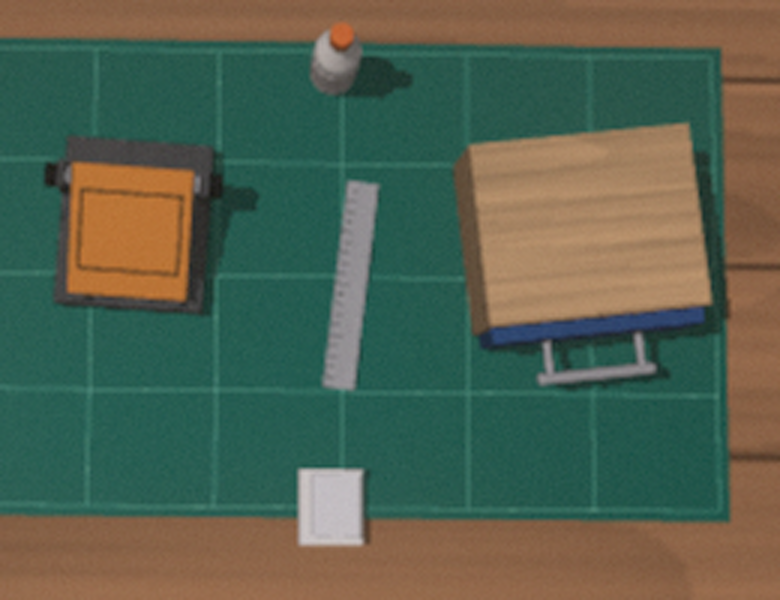

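The crop confirms the choice: a blue drawer front under the wooden top, a bar handle from (540,380) to (655,369) in the crop, and an orange plate with a black outline spanning (78–183, 188–276). My orange mask missed most of the plate, so I'll redo it and refine the handle.

```bash
cat >> h.py <<'E'
def ray(uv,i,z,h=420):
    uv=np.atleast_2d(uv).astype(float); f=h/2/np.tan(np.radians(i["vertical_fov"])/2); T=np.array(i["cam_to_world"])
    D=np.c_[(uv[:,0]-i["cx"])/f,-(uv[:,1]-i["cy"])/f,-np.ones(len(uv))]@T[:3,:3].T
    return T[:3,3]+D*((z-T[2,3])/D[:,2])[:,None]
def raypl(uv,i,p,n,h=420):
    uv=np.atleast_2d(uv).astype(float); f=h/2/np.tan(np.radians(i["vertical_fov"])/2); T=np.array(i["cam_to_world"])
    D=np.c_[(uv[:,0]-i["cx"])/f,-(uv[:,1]-i["cy"])/f,-np.ones(len(uv))]@T[:3,:3].T
    return T[:3,3]+D*(((p-T[:3,3])@n)/(D@n))[:,None]
def plane(Q,tol=.004):
    for _ in range(6):
        m=np.median(Q,0) if _==0 else Q.mean(0); n=np.linalg.svd(Q-m,full_matrices=False)[2][2]; n*=np.sign(n[2]); r=(Q-m)@n; k=abs(r)<max(tol,1.5*r.std()); Q=Q[k]
    return Q.mean(0),n,r.std()
E
python3 - <<'E'
from h import *
i=robot.camera_info("top"); z=np.load("top.npz"); im,P=z["im"],z["P"]
m,n,s=plane(P[149:186,214:253].reshape(-1,3)); print("plate",m,n,np.degrees(np.arccos(n[2])),"down az",np.degrees(np.arctan2(n[1],n[0])),s)
c=np.array([[80,189],[183,195],[180,276],[78,269]])/3.+[190,90]-.33
W=raypl(c,i,m,n); print(W,W.mean(0),np.linalg.norm(np.diff(W,axis=0),axis=1))
full=np.array([[70,163],[195,170],[188,302],[67,293]])/3.+[190,90]-.33; F=raypl(full,i,m,n); print(F,F.mean(0),np.linalg.norm(np.diff(F,axis=0),axis=1))
b=ray(np.array([[541,379],[655,369]])/3.+[190,90]-.33,i,.0565);print("bar",b,b.mean(0),np.linalg.norm(b[0]-b[1]))
t=ray(np.array([[468,146],[689,124],[711,304],[488,328]])/3.+[190,90]-.33,i,.09);print("top",t)
for k in (P[250:256,330:440],P[110:120,330:420],P[150:190,265:285]): print(np.median(k[...,2]))
E
```

```text
plate [0.63068408 0.19729644 0.06424266] [0.82998017 0.52519596 0.1878886 ] 79.17040940287262 down az 32.32486529456683 0.012596715690285611
[[0.43108707 0.10007292 1.21770788]
 [0.48065849 0.10934088 0.97282452]
 [0.42415963 0.09666871 1.25782483]
 [0.38188294 0.05852902 1.55118813]] [0.42944703 0.09115288 1.24988634] [0.25002216 0.29082276 0.29883772]
[[0.43012135 0.0994343  1.22375895]
 [0.44104865 0.09982573 1.17439451]
 [0.42527271 0.09703227 1.25189166]
 [0.41853781 0.08864726 1.30508065]] [0.42874513 0.09623489 1.23878144] [0.05056092 0.07913591 0.05426543]
bar [[ 0.50067356 -0.17852466  0.0565    ]
 [ 0.51091311 -0.28315115  0.0565    ]] [ 0.50579334 -0.2308379   0.0565    ] 0.10512635660470089
top [[ 0.70745369 -0.10650713  0.09      ]
 [ 0.73029032 -0.30638459  0.09      ]
 [ 0.56718159 -0.32340927  0.09      ]
 [ 0.54346671 -0.12379299  0.09      ]]
4.0421693076830856e-05
-2.714151529525921e-05
8.995121357757707e-05
```

```bash
python3 - <<'E'
from h import *
for nm in ("top","scene"):
    i=robot.camera_info(nm); z=np.load(nm+".npz"); im,P,d=z["im"],z["P"],z["d"]
    hsv=cv2.cvtColor(im,cv2.COLOR_RGB2HSV).astype(int)
    g=(hsv[...,0]<25)&(hsv[...,1]>150)&(d>0)&(np.hypot(P[...,0]-.62,P[...,1]-.2)<.1)&(P[...,2]>.025)&(P[...,2]<.12)
    print(nm,g.sum(),(d==0).mean()); Q=P[g]
    m,n,s=plane(Q,.003); print(m,n,np.degrees(np.arccos(n[2])),"az",np.degrees(np.arctan2(n[1],n[0])),s)
    if nm=="top":
        for c in ([[80,189],[183,195],[180,276],[78,269]],[[70,163],[195,170],[188,302],[67,293]]):
            W=raypl(np.array(c)/3.+[190,90]-.33,i,m,n); print(W.round(4),W.mean(0),np.linalg.norm(np.diff(W,axis=0),axis=1),np.degrees(np.arctan2(*(W[0]+W[1]-W[2]-W[3])[1::-1])))
s=robot.read_state(); print(R.from_rotvec(s["orientation"]).as_matrix().round(3))
g=R.from_rotvec(s["orientation"])
yaw=np.radians(6.2)
x=np.array([np.cos(yaw),np.sin(yaw),0])
E
```

```text
top 1703 0.0039625850340136055
[0.63357538 0.1985704  0.05279972] [-0.29900265  0.02145623  0.95401103] 17.443879359184702 az 175.89552926766677 0.0015319468222474207
[[0.6694 0.2436 0.063 ]
 [0.665  0.1497 0.0637]
 [0.5936 0.1524 0.0413]
 [0.5991 0.2467 0.0409]] [0.6317623  0.19809103 0.05224225] [0.09405319 0.07486152 0.09448208] -2.3414201271344
[[0.6918 0.2523 0.0698]
 [0.6867 0.1388 0.0708]
 [0.5703 0.1449 0.0342]
 [0.5775 0.2573 0.0339]] [0.63157458 0.19833455 0.05217794] [0.11363715 0.12212057 0.11260249] -2.76661457657697
scene 1280 0.0038520408163265304
[0.63771941 0.20266302 0.05568317] [-0.29739506  0.01829022  0.9545793 ] 17.33493481507758 az 176.48065982582818 0.0007937836934871595
[[-0.954  0.3   -0.001]
 [ 0.3    0.954 -0.002]
 [ 0.    -0.002 -1.   ]]
```

Numbers agree across views. The handle is at (0.5055,-0.230) with unit yaw about 6.2°, and the bar measures 105 mm. The plate centre is about (0.632,0.198,0.053), pitch about 17.4°, uphill azimuth about -3°. Moving now.

```bash
python3 -m pendant '[{"translation":[-31,-37,0],"twist":[0,0,0],"grip":1},{"translation":[-31,-37,0],"twist":[0,0,0],"grip":1},{"translation":[-31,-37,0],"twist":[0,0,0],"grip":1},{"translation":[-31,-37,0],"twist":[0,0,0],"grip":1},{"translation":[-31,-37,0],"twist":[0,0,0],"grip":1},{"translation":[-31,-37,0],"twist":[0,0,0],"grip":1},{"translation":[-31,-37,0],"twist":[0,0,0],"grip":1},{"translation":[-31,-37,0],"twist":[0,0,0],"grip":1},{"translation":[-31,-37,0],"twist":[0,0,0],"grip":1},{"translation":[-31,-37,0],"twist":[0,0,0],"grip":1}]'
python3 -m pendant '[{"translation":[-31,-37,0],"twist":[0,0,0.145],"grip":0.2},{"translation":[-36,-32,0],"twist":[0,0,0.145],"grip":0.2},{"translation":[-40,-27,0],"twist":[0,0,0.145],"grip":0.2},{"translation":[-44,-21,0],"twist":[0,0,0.145],"grip":0.2},{"translation":[-46,-14,0],"twist":[0,0,0.145],"grip":0.2},{"translation":[-48,-7,0],"twist":[0,0,0.145],"grip":0.2},{"translation":[-48,0,0],"twist":[0,0,0.145],"grip":0.2},{"translation":[-48,7,0],"twist":[0,0,0.145],"grip":0.2},{"translation":[0,0,0],"twist":[0,0,0],"grip":0.2},{"translation":[0,0,0],"twist":[0,0,0],"grip":0.2}]'
cat > goto.py <<'E'
# python3 goto.py x y z tool_y_azimuth_deg : prints remaining shift/turn in tool axes for a tool pointing down
import sys; from h import *
x,y,z,a=map(float,sys.argv[1:5]); s=robot.read_state(); g=R.from_rotvec(s["orientation"])
a=np.radians(a); Y=np.array([np.cos(a),np.sin(a),0]); Z=np.array([0,0,-1.])
G=R.from_matrix(np.c_[np.cross(Y,Z),Y,Z])
print("t",s["t"],"q",s["q"].round(2),"shift mm",(g.inv().apply(np.array([x,y,z])-s["tool_pos"])*1000).round(1),"turn",(g.inv()*G).as_rotvec().round(3),"F",s["force"].round(1),"op",round(s["opening"],4))
E
python3 goto.py .5055 -.230 .033 6.2
```

```text
t: 1.1
tool_pos: [0.3658, 0.113, 0.2123]
orientation: [-0.459, -3.104, 0.015]
force: [1.2, 0.4, -0.3]
opening: 0.0932
t: 2.1
tool_pos: [0.5119, -0.2646, 0.209]
orientation: [-2.14, -2.296, 0.016]
force: [-0.1, 0.5, -0.8]
opening: 0.0556
t 2.1 q [-0.56  0.08  1.56 -0.01  1.51 -0.63] shift mm [ 35.8  -2.2 175.8] turn [-0.01   0.005 -0.038] F [-0.1  0.5 -0.8] op 0.0556
```

```bash
python3 -m pendant '[{"translation":[18,-1,30],"twist":[-0.01,0.005,-0.02],"grip":-0.44},{"translation":[18,-1,30],"twist":[0,0,-0.018],"grip":-0.44},{"translation":[0,0,0],"twist":[0,0,0],"grip":-0.44},{"translation":[0,0,0],"twist":[0,0,0],"grip":-0.44},{"translation":[0,0,0],"twist":[0,0,0],"grip":-0.44},{"translation":[0,0,0],"twist":[0,0,0],"grip":-0.44},{"translation":[0,0,0],"twist":[0,0,0],"grip":-0.44},{"translation":[0,0,0],"twist":[0,0,0],"grip":-0.44},{"translation":[0,0,0],"twist":[0,0,0],"grip":-0.44},{"translation":[0,0,0],"twist":[0,0,0],"grip":-0.44}]' 30
python3 goto.py .5055 -.230 .033 6.2
python3 - <<'E'
from h import *
im,d,i=cam("wrist"); save("w1",im); P=pts(d,i); np.savez("w1",im=im,d=d,P=P)
print(np.round(i["cam_to_world"],3).tolist(),i["vertical_fov"])
hsv=cv2.cvtColor(im,cv2.COLOR_RGB2HSV).astype(int)
g=(d>0)&(hsv[...,1]<80)&(P[...,2]>.045)&(P[...,2]<.07)&(np.hypot(P[...,0]-.5055,P[...,1]+.23)<.07)
q=(P[g][:,:2]*1000).astype(np.float32); print(g.sum(),cv2.minAreaRect(q),np.percentile(P[g][:,2],[50,95]))
t=P[...,2]>.055; h=g&t; print(h.sum(),cv2.minAreaRect((P[h][:,:2]*1000).astype(np.float32)))
E
```

```text
t: 3.1
tool_pos: [0.5093, -0.2283, 0.156]
orientation: [2.082, 2.338, 0.004]
force: [-0.1, -0.2, -0.4]
opening: 0.026
t 3.1 q [-0.51  0.04  1.7   0.    1.39 -0.63] shift mm [ -0.5  -5.1 122.9] turn [0.009 0.006 0.007] F [-0.1 -0.2 -0.4] op 0.026
[[0.993, -0.107, -0.043, 0.496], [0.115, 0.946, 0.303, -0.145], [0.009, -0.306, 0.952, 0.323], [0.0, 0.0, 0.0, 1.0]] 62.34343276864237
2404 ((527.6676025390625, -227.6919708251953), (57.57743835449219, 109.87346649169922), 6.28215217590332) [0.05727592 0.05938137]
2200 ((527.7215576171875, -227.68603515625), (57.46883010864258, 109.87346649169922), 6.282153129577637)
```

View pics/w1.png

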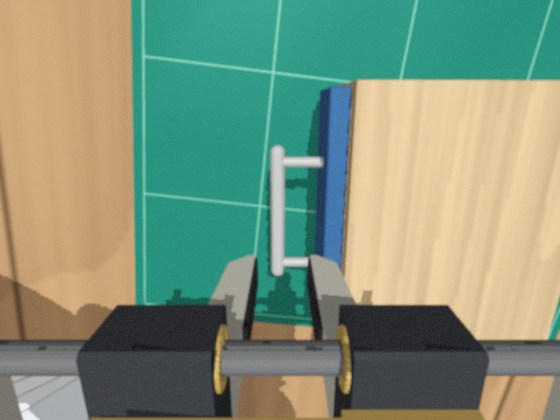

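```bash
python3 - <<'E'
from h import *
i=robot.camera_info("wrist"); b=ray([[277.5,150],[277.5,272]],i,.056); print(b,b.mean(0),np.linalg.norm(b[0]-b[1]))
im=np.load("w1.npz")["im"].astype(int); print(im[210,264:330:3].tolist())
E
```

```text
[[ 0.4987101  -0.17930536  0.056     ]
 [ 0.51011227 -0.28178701  0.056     ]] [ 0.50441118 -0.23054618  0.056     ] 0.1031140053257458
[[41, 149, 130], [31, 121, 102], [93, 121, 115], [189, 191, 191], [202, 206, 203], [205, 207, 206], [182, 185, 184], [97, 166, 147], [81, 175, 152], [86, 179, 157], [94, 185, 162], [104, 192, 167], [104, 191, 168], [104, 192, 170], [72, 143, 122], [58, 125, 106], [53, 115, 99], [37, 97, 91], [35, 58, 91], [38, 57, 91], [41, 70, 107], [66, 115, 167]]
```

The wrist view shows the bar at columns 271–284, rows 147–275, between the finger lines. It gives (0.5045,-0.2305) against (0.5055,-0.230) from the top camera, so they agree. Descending.

```bash
python3 -m pendant '[{"translation":[-1,-6.5,10],"twist":[0.009,0.006,0.007],"grip":-0.44},{"translation":[0,0,20],"twist":[0,0,0],"grip":-0.44},{"translation":[0,0,25],"twist":[0,0,0],"grip":-0.44},{"translation":[0,0,0],"twist":[0,0,0],"grip":-0.44},{"translation":[0,0,0],"twist":[0,0,0],"grip":-0.44},{"translation":[0,0,0],"twist":[0,0,0],"grip":-0.44},{"translation":[0,0,0],"twist":[0,0,0],"grip":-0.44},{"translation":[0,0,0],"twist":[0,0,0],"grip":-0.44},{"translation":[0,0,0],"twist":[0,0,0],"grip":-0.44},{"translation":[0,0,0],"twist":[0,0,0],"grip":-0.44}]'
python3 goto.py .504 -.2305 .033 6.2
```

```text
t: 4.15
tool_pos: [0.5027, -0.2318, 0.1014]
orientation: [2.099, 2.335, -0.0]
force: [-0.4, 0.6, -0.0]
opening: 0.0259
t 4.15 q [-0.52  0.09  1.75 -0.    1.3  -0.63] shift mm [ 1.2  1.4 68.4] turn [ 0.001  0.002 -0.002] F [-0.4  0.6 -0. ] op 0.0259
```

```bash
python3 -m pendant '[{"translation":[1,1.4,15],"twist":[0,0,0],"grip":-0.44},{"translation":[0,0,20],"twist":[0,0,0],"grip":-0.44},{"translation":[0,0,20],"twist":[0,0,0],"grip":-0.44},{"translation":[0,0,13],"twist":[0,0,0],"grip":-0.44},{"translation":[0,0,0],"twist":[0,0,0],"grip":-0.44},{"translation":[0,0,0],"twist":[0,0,0],"grip":-1},{"translation":[0,0,0],"twist":[0,0,0],"grip":-1},{"translation":[0,0,0],"twist":[0,0,0],"grip":-1},{"translation":[0,0,0],"twist":[0,0,0],"grip":-1},{"translation":[0,0,0],"twist":[0,0,0],"grip":-1}]' 30
python3 goto.py .504 -.2305 .033 6.2
```

```text
t: 5.15
tool_pos: [0.5049, -0.2304, 0.0293]
orientation: [2.098, 2.334, 0.0]
force: [0.5, -0.6, -5.6]
opening: 0.0099
t 5.15 q [-0.52  0.18  1.79 -0.    1.16 -0.63] shift mm [-0.  -0.9 -3.7] turn [ 0.003  0.002 -0.002] F [ 0.5 -0.6 -5.6] op 0.0099
```

```bash
python3 -m pendant '[{"translation":[0,-8,-2],"twist":[0,0,0],"grip":-1},{"translation":[0,-14,-1],"twist":[0,0,0],"grip":-1},{"translation":[0,-14,0],"twist":[0,0,0],"grip":-1},{"translation":[0,-14,0],"twist":[0,0,0],"grip":-1},{"translation":[0,-14,0],"twist":[0,0,0],"grip":-1},{"translation":[0,-14,0],"twist":[0,0,0],"grip":-1},{"translation":[0,-14,0],"twist":[0,0,0],"grip":-1},{"translation":[0,-14,0],"twist":[0,0,0],"grip":-1},{"translation":[0,-10,0],"twist":[0,0,0],"grip":-1},{"translation":[0,0,0],"twist":[0,0,0],"grip":-1}]'
python3 goto.py .3867 -.2433 .033 6.2
```

```text
t: 6.15
tool_pos: [0.3901, -0.2435, 0.0297]
orientation: [2.091, 2.324, 0.012]
force: [-1.3, -2.0, -9.1]
opening: 0.0101
t 6.15 q [-0.68 -0.09  2.07  0.01  1.14 -0.78] shift mm [ 0.5 -3.3 -3.4] turn [ 0.016  0.007 -0.003] F [-1.3 -2.  -9.1] op 0.0101
```

```bash
python3 -m pendant '[{"translation":[0,-6,0],"twist":[0,0,0],"grip":-1},{"translation":[0,0,0],"twist":[0,0,0],"grip":-0.44},{"translation":[0,0,0],"twist":[0,0,0],"grip":-0.44},{"translation":[0,2,0],"twist":[0,0,0],"grip":-0.44},{"translation":[0,0,-15],"twist":[-0.016,-0.007,0],"grip":-0.44},{"translation":[0,0,-25],"twist":[0,0,0],"grip":-0.44},{"translation":[0,0,-30],"twist":[0,0,0],"grip":-0.44},{"translation":[0,0,-35],"twist":[0,0,0],"grip":-0.44},{"translation":[0,30,-25],"twist":[0,0,0],"grip":0.1},{"translation":[0,30,0],"twist":[0,0,0],"grip":0.1}]'
python3 goto.py .47 -.235 .2 -83.8
python3 - <<'E'
from h import *
for n in("wrist","top"):
    im,d,i=cam(n); save("p_"+n,im); np.savez("p_"+n,im=im,d=d,P=pts(d,i),T=i["cam_to_world"])
E
```

```text
t: 7.15
tool_pos: [0.4451, -0.2372, 0.1715]
orientation: [2.076, 2.296, 0.035]
force: [-0.2, -1.6, 0.0]
opening: 0.0376
t 7.15 q [-0.6  -0.16  1.86  0.02  1.39 -0.71] shift mm [ -0.9  26.4 -27.2] turn [ 0.052 -0.022  1.563] F [-0.2 -1.6  0. ] op 0.0376
```

View pics/p_wrist.png

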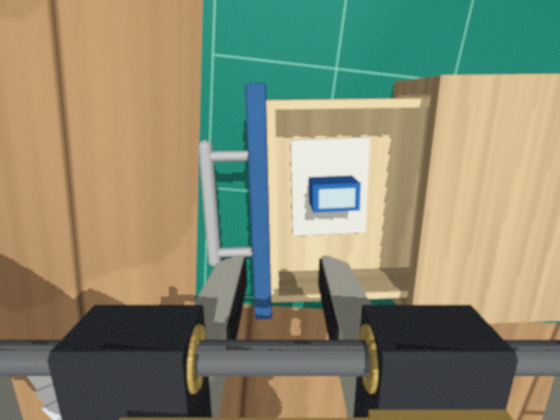

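The drawer is open. The panel sheet has corners at about (292,140), (369,137), (367,233) and (291,236), with its blue box at about (335,195).

```bash
python3 - <<'E'
from h import *
i=robot.camera_info("wrist"); z=np.load("p_wrist.npz"); i["cam_to_world"]=z["T"]; im=z["im"]; P=z["P"]; d=z["d"]
hsv=cv2.cvtColor(im,cv2.COLOR_RGB2HSV).astype(int); reg=np.zeros(d.shape,bool); reg[125:250,282:380]=1
blue=reg&(hsv[...,0]>95)&(hsv[...,0]<130)&(hsv[...,1]>110)
w=reg&(hsv[...,1]<45)&(hsv[...,2]>140)
m=((w|blue)).astype(np.uint8); c=max(cv2.findContours(m,0,2)[0],key=cv2.contourArea); r=cv2.minAreaRect(c); C=cv2.boxPoints(r)
W=ray(C,i,.027); print(C.round(1).tolist(),"\n",W.round(4),W.mean(0).round(4),np.linalg.norm(np.diff(W,axis=0),axis=1).round(4))
e=W[1]-W[0]; print("edge az",np.degrees(np.arctan2(e[1],e[0])))
b=reg&(d>0)&(P[...,2]>.053)&(P[...,2]<.066); b[:165]=0;b[:,:305]=0;b[225:]=0;b[:,365:]=0
q=(P[b][:,:2]*1000).astype(np.float32); print("box top",b.sum(),cv2.minAreaRect(q),np.median(P[b][:,2]))
s=reg&w&(d>0)&(P[...,2]<.04); print("sheet z",np.median(P[s][:,2]))
E
```

```text
[[289.79998779296875, 138.3000030517578], [369.0, 136.60000610351562], [371.1000061035156, 233.60000610351562], [291.8999938964844, 235.39999389648438]] 
 [[ 0.4512 -0.1839  0.027 ]
 [ 0.5211 -0.1756  0.027 ]
 [ 0.5399 -0.267   0.027 ]
 [ 0.4631 -0.2751  0.027 ]] [ 0.4938 -0.2254  0.027 ] [0.0704 0.0933 0.0773]
edge az 6.704580008956053
box top 1443 ((492.8365173339844, -224.72647094726562), (40.469608306884766, 24.632320404052734), 7.2584357261657715) 0.06026322095272191
sheet z 0.02802559552531747
```

```bash
python3 -m pendant '[{"translation":[0,40,0],"twist":[0.03,-0.01,0.14],"grip":0.2},{"translation":[0,0,0],"twist":[0,0,0.148],"grip":0.2},{"translation":[0,0,0],"twist":[0,0,0.148],"grip":0.2},{"translation":[0,0,0],"twist":[0,0,0.148],"grip":0.2},{"translation":[0,0,0],"twist":[0,0,0.148],"grip":0.2},{"translation":[0,0,0],"twist":[0,0,0.148],"grip":0.2},{"translation":[0,0,0],"twist":[0,0,0.148],"grip":0.2},{"translation":[0,0,0],"twist":[0,0,0.148],"grip":0.2},{"translation":[0,0,0],"twist":[0,0,0.148],"grip":0.2},{"translation":[0,0,0],"twist":[0,0,0.148],"grip":0.2}]'
python3 goto.py .493 -.225 .033 -82.8
```

```text
t: 8.25
tool_pos: [0.4755, -0.2301, 0.1606]
orientation: [3.115, 0.279, -0.016]
force: [-0.1, -0.7, 0.3]
opening: 0.0555
t 8.25 q [-0.54 -0.03  1.76 -0.02  1.41  0.86] shift mm [ 19.6  -3.6 127.3] turn [0.014 0.011 0.053] F [-0.1 -0.7  0.3] op 0.0555
```

```bash
python3 -m pendant '[{"translation":[19.6,-3.6,20],"twist":[0.014,0.011,0.053],"grip":0.2},{"translation":[0,0,20],"twist":[0,0,0],"grip":0.2},{"translation":[0,0,15],"twist":[0,0,0],"grip":0.2},{"translation":[0,0,0],"twist":[0,0,0],"grip":0.2},{"translation":[0,0,0],"twist":[0,0,0],"grip":0.2},{"translation":[0,0,0],"twist":[0,0,0],"grip":0.2},{"translation":[0,0,0],"twist":[0,0,0],"grip":0.2},{"translation":[0,0,0],"twist":[0,0,0],"grip":0.2},{"translation":[0,0,0],"twist":[0,0,0],"grip":0.2},{"translation":[0,0,0],"twist":[0,0,0],"grip":0.2}]'
python3 goto.py .493 -.225 .033 -82.8
python3 - <<'E'
from h import *
im,d,i=cam("wrist"); save("w3",im)
E
```

```text
t: 9.25
tool_pos: [0.4927, -0.2256, 0.107]
orientation: [3.134, 0.183, 0.001]
force: [-1.0, 0.4, -0.2]
opening: 0.0555
t 9.25 q [-0.52  0.05  1.78 -0.    1.31  0.93] shift mm [ 0.4 -0.7 74. ] turn [ 0.002 -0.    -0.009] F [-1.   0.4 -0.2] op 0.0555
```

View pics/w3.png

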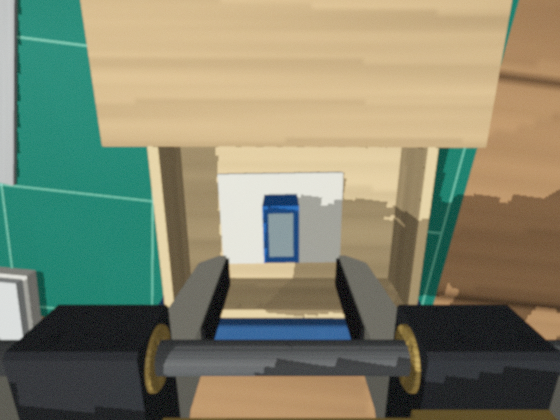

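The wrist view shows the box at column 281, midway between the fingers (228 and 337) and square to them. Descending and gripping.

```bash
python3 -m pendant '[{"translation":[0,-0.7,20],"twist":[0,0,-0.009],"grip":0.2},{"translation":[0,0,25],"twist":[0,0,0],"grip":0.2},{"translation":[0,0,20],"twist":[0,0,0],"grip":0.0},{"translation":[0,0,5],"twist":[0,0,0],"grip":0.0},{"translation":[0,0,0],"twist":[0,0,0],"grip":-0.2},{"translation":[0,0,0],"twist":[0,0,0],"grip":-1},{"translation":[0,0,0],"twist":[0,0,0],"grip":-1},{"translation":[0,0,0],"twist":[0,0,0],"grip":-1},{"translation":[0,0,0],"twist":[0,0,0],"grip":-1},{"translation":[0,0,0],"twist":[0,0,0],"grip":-1}]' 30
python3 goto.py .493 -.225 .2 -82.8
```

```text
t: 10.3
tool_pos: [0.4967, -0.2271, 0.0412]
orientation: [3.128, 0.198, 0.013]
force: [-0.4, -0.7, -0.9]
opening: 0.0234
t 10.3 q [-0.52  0.14  1.82 -0.    1.17  0.92] shift mm [  -2.1   -1.3 -158.8] turn [ 0.008 -0.008  0.001] F [-0.4 -0.7 -0.9] op 0.0234
```

Grip is shallow (tips only 18 mm below the box top), so I'll reopen, go 9 mm deeper and regrip.

```bash
python3 -m pendant '[{"translation":[0,0,0],"twist":[0,0,0],"grip":-0.1},{"translation":[0,0,0],"twist":[0.008,-0.008,0],"grip":-0.1},{"translation":[-2,0,5],"twist":[0,0,0],"grip":-0.1},{"translation":[0,0,4],"twist":[0,0,0],"grip":-0.1},{"translation":[0,0,1],"twist":[0,0,0],"grip":-1},{"translation":[0,0,0],"twist":[0,0,0],"grip":-1},{"translation":[0,0,0],"twist":[0,0,0],"grip":-1},{"translation":[0,0,0],"twist":[0,0,0],"grip":-1},{"translation":[0,0,0],"twist":[0,0,0],"grip":-1},{"translation":[0,0,0],"twist":[0,0,0],"grip":-1}]' 30
python3 goto.py .493 -.225 .2 -82.8
```

```text
t: 11.3
tool_pos: [0.4946, -0.2276, 0.0305]
orientation: [-3.135, -0.198, 0.001]
force: [0.6, -0.1, -0.9]
opening: 0.0237
t 11.3 q [-0.53  0.16  1.82  0.    1.17  0.92] shift mm [  -1.4   -2.8 -169.5] turn [-0.001  0.001  0.001] F [ 0.6 -0.1 -0.9] op 0.0237
```

```bash
python3 -m pendant '[{"translation":[0,0,-20],"twist":[0,0,0],"grip":-1},{"translation":[0,0,-40],"twist":[0,0,0],"grip":-1},{"translation":[0,0,-40],"twist":[0,0,0],"grip":-1},{"translation":[0,0,-45],"twist":[0,0,0],"grip":-1},{"translation":[0,0,-45],"twist":[0,0,0],"grip":-1},{"translation":[0,0,-20],"twist":[0,0,0],"grip":-1},{"translation":[0,0,0],"twist":[0,0,0],"grip":-1},{"translation":[17,-41,0],"twist":[0,0,0],"grip":-1},{"translation":[17,-41,0],"twist":[0,0,0],"grip":-1},{"translation":[17,-41,0],"twist":[0,0,0],"grip":-1}]'
cat > st.py <<'E'
# tool pose for panel on plate: args c(3) n(3) upaz_deg hover_mm [off_tx off_ty off_tz mm: panel origin in tool frame]
import sys; from h import *
a=list(map(float,sys.argv[1:])); c=np.array(a[:3]); n=np.array(a[3:6]); n/=np.linalg.norm(n); u=np.radians(a[6]); hov=a[7]/1000
off=np.array(a[8:11] if len(a)>10 else [0,0,8.5])/1000
x=np.array([np.cos(u),np.sin(u),0]); x-=n*(x@n); x/=np.linalg.norm(x); y=np.cross(n,x)
G=np.c_[x,-y,-n]                       # tool x = up slope, tool z into plate
p=c+n*hov-G@off; s=robot.read_state(); g=R.from_rotvec(s["orientation"])
print("t",s["t"],"q",s["q"].round(2),"target",p.round(4),"shift",(g.inv().apply(p-s["tool_pos"])*1000).round(1),"turn",(g.inv()*R.from_matrix(G)).as_rotvec().round(3),"F",s["force"].round(1),"tau",s["wrist_torque"].round(2),"F_tool",g.inv().apply(s["force"]).round(1),"op",round(s["opening"],4))
E
python3 st.py .632 .198 .053 -.298 .018 .954 -3 100
```

```text
t: 12.3
tool_pos: [0.5271, -0.1, 0.2429]
orientation: [-3.134, -0.183, 0.011]
force: [0.2, -0.6, -1.3]
opening: 0.024
t 12.3 q [-0.28 -0.04  1.62 -0.    1.57  1.17] target [0.5997 0.2    0.1565] shift [ 107.6 -289.2   86.5] turn [-0.03   0.31   0.167] F [ 0.2 -0.6 -1.3] tau [-0.01  0.1   0.05] F_tool [0.1 0.7 1.3] op 0.024
```

```bash
python3 -m pendant '[{"translation":[15,-41,0],"twist":[0,0,0],"grip":-1},{"translation":[15,-41,0],"twist":[0,0,0],"grip":-1},{"translation":[15,-41,0],"twist":[0,0,0],"grip":-1},{"translation":[15,-41,0],"twist":[0,0,0],"grip":-1},{"translation":[15,-41,0],"twist":[0,0,0],"grip":-1},{"translation":[15,-41,0],"twist":[0,0,0],"grip":-1},{"translation":[15,-41,10],"twist":[0,0.05,0.05],"grip":-1},{"translation":[0,0,15],"twist":[-0.01,0.13,0.06],"grip":-1},{"translation":[0,0,10],"twist":[-0.01,0.13,0.05],"grip":-1},{"translation":[0,0,0],"twist":[0,0,0],"grip":-1}]'
python3 st.py .632 .198 .053 -.298 .018 .954 -3 100
python3 - <<'E'
from h import *
for n in("wrist","scene"):
    im,d,i=cam(n); save("s_"+n,im); np.savez("s_"+n,im=im,d=d,P=pts(d,i),T=i["cam_to_world"])
E
```

```text
t: 13.3
tool_pos: [0.5893, 0.2148, 0.1728]
orientation: [3.103, -0.067, 0.426]
force: [-0.8, -0.3, -1.6]
opening: 0.0239
t 13.3 q [ 0.33 -0.01  1.74 -0.11  1.16  1.97] target [0.5997 0.2    0.1565] shift [ 6.2 14.4 18.6] turn [-0.002  0.031  0.008] F [-0.8 -0.3 -1.6] tau [-0.06  0.42 -0.02] F_tool [-1.2  0.4  1.4] op 0.0239
```

View pics/s_wrist.png

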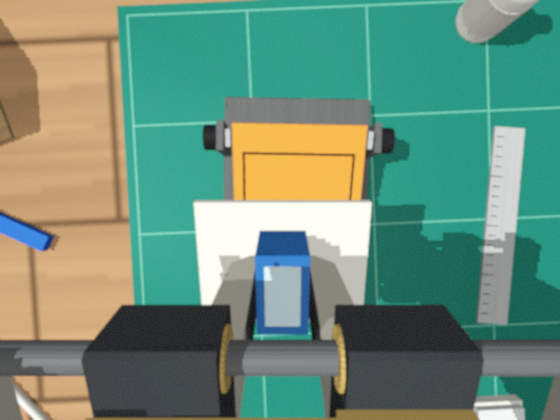

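The panel is held square. Its far sheet edge runs (194,201)–(371,200), and the upper line of the plate outline runs (244,153)–(354,154). I'll measure both from this one view, which cancels calibration error.

```bash
python3 - <<'E'
from h import *
s=robot.read_state(); g=R.from_rotvec(s["orientation"]); t=s["tool_pos"]
i=robot.camera_info("wrist"); z=np.load("s_wrist.npz"); i["cam_to_world"]=z["T"]; im,P,d=z["im"],z["P"],z["d"]
hsv=cv2.cvtColor(im,cv2.COLOR_RGB2HSV).astype(int)
o=(hsv[...,0]<25)&(hsv[...,1]>150)&(d>0); o[:118]=0;o[197:]=0;o[:,:228]=0;o[:,372:]=0
m,n,sd=plane(P[o],.003); print("plate",o.sum(),m.round(4),n.round(4),"pitch",np.degrees(np.arccos(n[2])),sd)
k=(P[...,2]<.1)&o
w=(hsv[...,1]<50)&(hsv[...,2]>140)&(d>0); w[:206]=0;w[300:]=0;w[:,:200]=0;w[:,365:]=0; w[225:,240:325]=0
pm,pn,ps=plane(P[w],.002); pu=pm-pn*.005
print("panel",w.sum(),pm.round(4),pn.round(4),ps,"panel normal in tool",g.inv().apply(pn).round(4),"underside ahead of TCP",(g.inv().apply(pu-t)*1000).round(1))
e=raypl([[194.5,201.5],[371,200.5]],i,pm,pn); E=g.inv().apply(e-t)*1000; print("panel far corners tool mm",E.round(1),"len",np.linalg.norm(E[0]-E[1]),"centre xy",(E.mean(0)-[35,0,0])[:2])
q=raypl([[244,153.5],[354,154]],i,m,n); print("outline top",q.round(4),np.linalg.norm(q[0]-q[1]))
y=q[0]-q[1]; y/=np.linalg.norm(y); x=np.cross(y,n); c=q.mean(0)-.035*x; print("plate centre",c.round(4),"upaz",np.degrees(np.arctan2(x[1],x[0])))
q=raypl([[232,123.5],[367.5,124]],i,m,n); print("edge",np.linalg.norm(q[0]-q[1]),(q.mean(0)-.06*x).round(4))
np.savez("pl",c=c,n=n)
# scene
z=np.load("s_scene.npz"); im,P,d=z["im"],z["P"],z["d"]
E
```

```text
plate 9452 [0.6583 0.1971 0.0638] [-0.2977  0.0193  0.9545] pitch 17.359708593749833 0.0007007192161787262
panel 8101 [0.604  0.2134 0.1748] [-0.2692  0.0165  0.9629] 0.000593665656567245 panel normal in tool [ 0.0057 -0.0046 -1.    ] underside ahead of TCP [ 7.1  1.4 13.3]
panel far corners tool mm [[ 27.8 -43.    8.6]
 [ 28.4  46.4   8.2]] len 89.35585991246728 centre xy [-6.93198384  1.68256233]
outline top [[0.6657 0.242  0.0652]
 [0.6613 0.1504 0.0657]] 0.09174807488712183
plate centre [0.6301 0.1978 0.055 ] upaz -2.7112729739317443
edge 0.10990429088467482 [0.6295 0.1977 0.0548]
```

```bash
cat > rel.py <<'E'
# shift/turn (tool axes) that brings the seen panel onto the plate; args: panel far-edge 2 px, plate upper-edge 2 px, masks rows
import sys; from h import *
def go(im,d,i,s,pe,oe,orow,wrow,hov):
    g=R.from_rotvec(s["orientation"]); P=pts(d,i); hsv=cv2.cvtColor(im,cv2.COLOR_RGB2HSV).astype(int)
    o=(hsv[...,0]<25)&(hsv[...,1]>150)&(d>0); o[:orow[0]]=0;o[orow[1]:]=0;o[:,:orow[2]]=0;o[:,orow[3]:]=0
    w=(hsv[...,1]<50)&(hsv[...,2]>140)&(d>0); w[:wrow[0]]=0;w[wrow[1]:]=0;w[:,:wrow[2]]=0;w[:,wrow[3]:]=0;w[wrow[0]+18:,235:330]=0
    m,n,a=plane(P[o],.003); pm,pn,b=plane(P[w],.002)
    n0=np.array([-.2977,.0188,.9545]); n0/=np.linalg.norm(n0)
    e=raypl(pe,i,pm,pn); py=e[0]-e[1]; L=np.linalg.norm(py); py/=L; px=np.cross(py,pn); pc=e.mean(0)-.035*px-.005*pn
    q=raypl(oe,i,m,n0); y=q[0]-q[1]; M=np.linalg.norm(y); y/=M; x=np.cross(y,n0); c=q.mean(0)-.06*x
    G=np.c_[x,y,n0]; A=np.c_[px,py,pn]
    print("sizes",L.round(4),M.round(4),"resid",a,b,"n",n.round(4),"pn",pn.round(4),"plate c",c.round(4),"panel c",pc.round(4),"panel in plate mm",((pc-c)@G*1000).round(1))
    print("shift tool mm",(g.inv().apply(c+n0*hov-pc)*1000).round(1),"turn",g.inv().apply((R.from_matrix(G)*R.from_matrix(A).inv()).as_rotvec()).round(3),"panel in tool",(g.inv().apply(pc-s["tool_pos"])*1000).round(1))
E
python3 - <<'E'
from rel import *
i=robot.camera_info("wrist"); s=robot.read_state(); z=np.load("s_wrist.npz"); print(abs(i["cam_to_world"]-z["T"]).max()); i["cam_to_world"]=z["T"]
go(z["im"],z["d"],i,s,[[194.5,201.5],[371,200.5]],[[232,123.5],[367.5,124]],(118,197,228,372),(206,300,200,365),.025)
E
```

```text
0.008300627402802851
sizes 0.0894 0.1099 resid 0.0007007192161787262 0.0005925708479405893 n [-0.2977  0.0193  0.9545] pn [-0.2692  0.0165  0.9629] plate c [0.6294 0.1977 0.0548] panel c [0.5918 0.2134 0.1662] panel in plate mm [ -3.4  13.4 117.9]
shift tool mm [ 5.6 13.9 92.7] turn [-0.001  0.03   0.009] panel in tool [-7.   1.9 13.2]
```

```bash
python3 st.py .630 .1978 .055 -.2977 .0188 .9545 -2.8 40 -1.4 0 8.5
```

```text
t 13.4 q [ 0.33 -0.01  1.73 -0.11  1.16  1.97] target [0.6169 0.1986 0.1017] shift [ 0.  15.5 82.3] turn [-0.006  0.024  0.004] F [1.1 0.1 0.7] tau [ 0.03  0.33 -0.01] F_tool [ 1.2 -0.1 -0.4] op 0.0237
```

```bash
python3 -m pendant '[{"translation":[0,8,20],"twist":[-0.006,0.024,0.004],"grip":-1},{"translation":[0,7,30],"twist":[0,0,0],"grip":-1},{"translation":[0,0,30],"twist":[0,0,0],"grip":-1},{"translation":[0,0,0],"twist":[0,0,0],"grip":-1},{"translation":[0,0,0],"twist":[0,0,0],"grip":-1},{"translation":[0,0,0],"twist":[0,0,0],"grip":-1},{"translation":[0,0,0],"twist":[0,0,0],"grip":-1},{"translation":[0,0,0],"twist":[0,0,0],"grip":-1},{"translation":[0,0,0],"twist":[0,0,0],"grip":-1},{"translation":[0,0,0],"twist":[0,0,0],"grip":-1}]'
python3 st.py .630 .1978 .055 -.2977 .0188 .9545 -2.8 40 -1.4 0 8.5
python3 - <<'E'
from h import *
im,d,i=cam("wrist"); save("s2",im); np.savez("s2",im=im,d=d,T=i["cam_to_world"])
print(abs(robot.camera_info("wrist")["cam_to_world"]-i["cam_to_world"]).max())
E
```

```text
t: 14.4
tool_pos: [0.6389, 0.1986, 0.1302]
orientation: [3.096, -0.079, 0.507]
force: [0.3, 0.0, -0.8]
opening: 0.0237
t 14.4 q [ 0.28  0.09  1.73 -0.12  1.01  1.95] target [0.6169 0.1986 0.1017] shift [-30.    1.2  20. ] turn [-0.009 -0.022 -0.004] F [ 0.3  0.  -0.8] tau [0.04 0.43 0.02] F_tool [-0.  -0.1  0.8] op 0.0237
7.331609842950448e-05
```

View pics/s2.png

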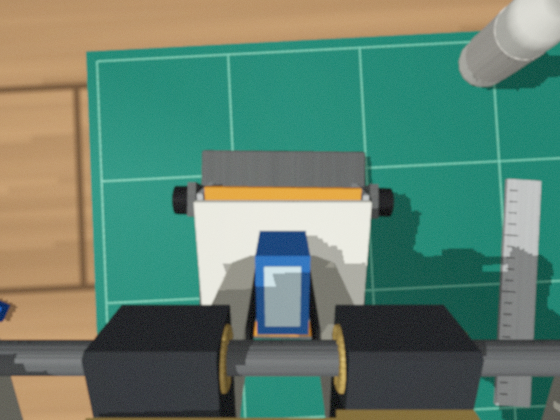

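```bash
python3 -m pendant '[{"translation":[-10,0.5,0],"twist":[0,0,0],"grip":-1},{"translation":[-10,0.5,0],"twist":[0,0,0],"grip":-1},{"translation":[-10,0,0],"twist":[0,0,0],"grip":-1},{"translation":[0,0,0],"twist":[0,0,0],"grip":-1},{"translation":[0,0,0],"twist":[-0.009,-0.022,-0.004],"grip":-1},{"translation":[0,0,0],"twist":[0,0,0],"grip":-1},{"translation":[0,0,0],"twist":[0,0,0],"grip":-1},{"translation":[0,0,0],"twist":[0,0,0],"grip":-1},{"translation":[0,0,0],"twist":[0,0,0],"grip":-1},{"translation":[0,0,0],"twist":[0,0,0],"grip":-1}]'
python3 st.py .630 .1978 .055 -.2977 .0188 .9545 -2.8 40 -1.4 0 8.5
python3 - <<'E'
from h import *
s=robot.read_state(); print(R.from_rotvec(s["orientation"]).as_matrix().round(3))
E
```

```text
t: 15.45
tool_pos: [0.6071, 0.1993, 0.1191]
orientation: [3.093, -0.073, 0.467]
force: [-0.6, -0.5, -0.5]
opening: 0.0238
t 15.45 q [ 0.3   0.05  1.79 -0.12  1.02  1.97] target [0.6169 0.1986 0.1017] shift [ 4.2  0.1 19.5] turn [0.001 0.003 0.001] F [-0.6 -0.5 -0.5] tau [ 0.02  0.34 -0.  ] F_tool [-0.7  0.5  0.3] op 0.0238
[[ 0.954 -0.048  0.295]
 [-0.044 -0.999 -0.02 ]
 [ 0.295  0.006 -0.955]]
```

```bash
python3 -m pendant '[{"translation":[4,0,10],"twist":[0,0.003,0],"grip":-1},{"translation":[0,0,10],"twist":[0,0,0],"grip":-1},{"translation":[0,0,0],"twist":[0,0,0],"grip":-1},{"translation":[0,0,0],"twist":[0,0,0],"grip":-1},{"translation":[0,0,0],"twist":[0,0,0],"grip":-1},{"translation":[0,0,0],"twist":[0,0,0],"grip":-1},{"translation":[0,0,0],"twist":[0,0,0],"grip":-1},{"translation":[0,0,0],"twist":[0,0,0],"grip":-1},{"translation":[0,0,0],"twist":[0,0,0],"grip":-1},{"translation":[0,0,0],"twist":[0,0,0],"grip":-1}]'
python3 st.py .630 .1978 .055 -.2977 .0188 .9545 -2.8 40 -1.4 0 8.5
python3 - <<'E'
from h import *
im,d,i=cam("wrist"); save("s3",im); np.savez("s3",im=im,d=d,T=i["cam_to_world"])
print(abs(robot.camera_info("wrist")["cam_to_world"]-i["cam_to_world"]).max())
E
```

```text
t: 16.45
tool_pos: [0.6176, 0.1985, 0.0993]
orientation: [3.092, -0.073, 0.471]
force: [0.4, -0.1, -1.0]
opening: 0.024
t 16.45 q [ 0.29  0.09  1.78 -0.13  0.98  1.97] target [0.6169 0.1986 0.1017] shift [ 0.  -0.1 -2.5] turn [0.001 0.    0.001] F [ 0.4 -0.1 -1. ] tau [0.01 0.34 0.01] F_tool [0.1 0.  1. ] op 0.024
4.064928334301856e-05
```

View pics/s3.png

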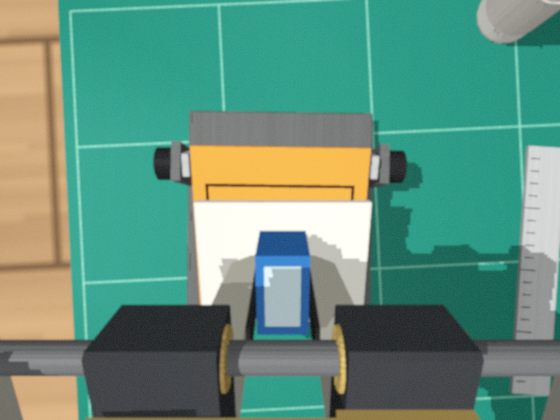

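Settled, with the panel far edge at (194–371, 201), the plate's upper edge at (191–371, 147) and the outline top at (207–353, 186). Measuring relative pose.

```bash
python3 - <<'E'
from rel import *
i=robot.camera_info("wrist"); s=robot.read_state(); z=np.load("s3.npz"); i["cam_to_world"]=z["T"]
go(z["im"],z["d"],i,s,[[194.5,201.5],[371,201]],[[191,146.5],[371,147]],(150,197,195,368),(206,300,200,365),.0)
m=np.array([.630,.1978,.055]); n=np.array([-.2977,.0188,.9545])
q=raypl([[207,185.5],[353,186.5]],i,m,n); y=q[0]-q[1]; y/=np.linalg.norm(y); print("outline",np.linalg.norm(q[0]-q[1]),(q.mean(0)-.035*np.cross(y,n)).round(4))
E
```

```text
sizes 0.0893 0.1095 resid 0.0006460021843418836 0.0005946577709312859 n [-0.2974  0.0193  0.9546] pn [-0.2996  0.0219  0.9538] plate c [0.6294 0.1976 0.0548] panel c [0.6203 0.1971 0.0929] panel in plate mm [ 2.8 -1.1 39.1]
shift tool mm [-2.8 -1.2 39.1] turn [ 0.003 -0.002  0.006] panel in tool [0.6 1.3 7. ]
outline 0.09188804303453862 [0.6299 0.1984 0.055 ]
```

Plate normal and panel normal agree within 0.004 rad, with an offset of about 3 mm. Approaching to about 6 mm, then feeling.

```bash
python3 -m pendant '[{"translation":[-2.5,-1,11],"twist":[0.003,-0.002,0.005],"grip":-1},{"translation":[0,0,11],"twist":[0,0,0],"grip":-1},{"translation":[0,0,8],"twist":[0,0,0],"grip":-1},{"translation":[0,0,0],"twist":[0,0,0],"grip":-1},{"translation":[0,0,0],"twist":[0,0,0],"grip":-1},{"translation":[0,0,0],"twist":[0,0,0],"grip":-1},{"translation":[0,0,0],"twist":[0,0,0],"grip":-1},{"translation":[0,0,0],"twist":[0,0,0],"grip":-1},{"translation":[0,0,0],"twist":[0,0,0],"grip":-1},{"translation":[0,0,0],"twist":[0,0,0],"grip":-1}]'
python3 st.py .6296 .198 .055 -.2977 .0188 .9545 -2.8 0 0.6 1.3 7
```

```text
t: 17.5
tool_pos: [0.6246, 0.1991, 0.0669]
orientation: [3.096, -0.081, 0.468]
force: [0.0, 0.1, -1.2]
opening: 0.0235
t 17.5 q [ 0.29  0.15  1.78 -0.13  0.93  1.97] target [0.627  0.1995 0.0615] shift [ 0.6 -0.5  5.9] turn [-0.002  0.003 -0.004] F [ 0.   0.1 -1.2] tau [-0.    0.3  -0.07] F_tool [-0.4 -0.1  1.1] op 0.0235
```

```bash
python3 -m pendant '[{"translation":[0.5,-0.5,1],"twist":[-0.002,0.003,-0.004],"grip":-1},{"translation":[0,0,1],"twist":[0,0,0],"grip":-1},{"translation":[0,0,1],"twist":[0,0,0],"grip":-1},{"translation":[0,0,1],"twist":[0,0,0],"grip":-1},{"translation":[0,0,0],"twist":[0,0,0],"grip":-1},{"translation":[0,0,0],"twist":[0,0,0],"grip":-1},{"translation":[0,0,0],"twist":[0,0,0],"grip":-1},{"translation":[0,0,0],"twist":[0,0,0],"grip":-1},{"translation":[0,0,0],"twist":[0,0,0],"grip":-1},{"translation":[0,0,0],"twist":[0,0,0],"grip":-1}]'
python3 st.py .6296 .198 .055 -.2977 .0188 .9545 -2.8 0 0.6 1.3 7
```

```text
t: 18.5
tool_pos: [0.6267, 0.1996, 0.0633]
orientation: [3.093, -0.075, 0.473]
force: [1.4, -0.9, -1.4]
opening: 0.0236
t 18.5 q [ 0.29  0.16  1.78 -0.13  0.92  1.97] target [0.627  0.1995 0.0615] shift [-0.2  0.1  1.8] turn [ 0.    -0.001  0.   ] F [ 1.4 -0.9 -1.4] tau [-0.02  0.34 -0.  ] F_tool [0.9 0.8 1.8] op 0.0236
```

```bash
python3 -m pendant '[{"translation":[0,0,1],"twist":[0,0,0],"grip":-1},{"translation":[0,0,0],"twist":[0,0,0],"grip":-1},{"translation":[0,0,1],"twist":[0,0,0],"grip":-1},{"translation":[0,0,0],"twist":[0,0,0],"grip":-1},{"translation":[0,0,0],"twist":[0,0,0],"grip":-1},{"translation":[0,0,0],"twist":[0,0,0],"grip":-1},{"translation":[0,0,0],"twist":[0,0,0],"grip":-1},{"translation":[0,0,0],"twist":[0,0,0],"grip":-1},{"translation":[0,0,0],"twist":[0,0,0],"grip":-1},{"translation":[0,0,0],"twist":[0,0,0],"grip":-1}]'
python3 st.py .6296 .198 .055 -.2977 .0188 .9545 -2.8 0 0.6 1.3 7
```

```text
t: 19.5
tool_pos: [0.6275, 0.1996, 0.0615]
orientation: [3.093, -0.075, 0.474]
force: [-0.9, -0.4, -0.7]
opening: 0.0237
t 19.5 q [ 0.29  0.16  1.78 -0.13  0.91  1.97] target [0.627  0.1995 0.0615] shift [-0.4  0.2 -0.2] turn [ 0.    -0.001 -0.   ] F [-0.9 -0.4 -0.7] tau [-0.01  0.32  0.03] F_tool [-1.1  0.4  0.4] op 0.0237
```

```bash
python3 -m pendant '[{"translation":[0,0,1],"twist":[0,0,0],"grip":-1},{"translation":[0,0,0],"twist":[0,0,0],"grip":-1},{"translation":[0,0,0],"twist":[0,0,0],"grip":-1},{"translation":[0,0,1],"twist":[0,0,0],"grip":-1},{"translation":[0,0,0],"twist":[0,0,0],"grip":-1},{"translation":[0,0,0],"twist":[0,0,0],"grip":-1},{"translation":[0,0,0],"twist":[0,0,0],"grip":-1},{"translation":[0,0,0],"twist":[0,0,0],"grip":-1},{"translation":[0,0,0],"twist":[0,0,0],"grip":-1},{"translation":[0,0,0],"twist":[0,0,0],"grip":-1}]'
python3 st.py .6296 .198 .055 -.2977 .0188 .9545 -2.8 0 0.6 1.3 7
```

```text
t: 20.5
tool_pos: [0.6282, 0.1998, 0.0617]
orientation: [3.093, -0.075, 0.474]
force: [-1.6, 0.2, 1.6]
opening: 0.0238
t 20.5 q [ 0.29  0.17  1.78 -0.13  0.91  1.97] target [0.627  0.1995 0.0615] shift [-1.2  0.4 -0.2] turn [ 0.    -0.002 -0.   ] F [-1.6  0.2  1.6] tau [0.04 0.58 0.01] F_tool [-1.  -0.1 -2. ] op 0.0238
```

Contact at tool z ≈ 61.6 mm, within 0.3 mm of the predicted plane. Now I'll press with the last row so the target stays below the surface, and read the force while it holds.

```bash
python3 -m pendant '[{"translation":[-1,0,0],"twist":[0,0,0],"grip":-1},{"translation":[0,0,0.5],"twist":[0,0,0],"grip":-1},{"translation":[0,0,1],"twist":[0,0,0],"grip":-1},{"translation":[0,0,1],"twist":[0,0,0],"grip":-1},{"translation":[0,0,1.5],"twist":[0,0,0],"grip":-1},{"translation":[0,0,1.5],"twist":[0,0,0],"grip":-1},{"translation":[0,0,2],"twist":[0,0,0],"grip":-1},{"translation":[0,0,2],"twist":[0,0,0],"grip":-1},{"translation":[0,0,2],"twist":[0,0,0],"grip":-1},{"translation":[0,0,2],"twist":[0,0,0],"grip":-1}]'
for k in 1 2 3; do python3 -c "
from h import *
im,d,i=cam('wrist'); np.savez('s4',im=im,d=d,T=i['cam_to_world']); save('s4',im)"; python3 st.py .6296 .198 .055 -.2977 .0188 .9545 -2.8 0 0.6 1.3 7; done
```

```text
t: 21.5
tool_pos: [0.6276, 0.1998, 0.0613]
orientation: [3.091, -0.076, 0.465]
force: [-21.1, -4.6, 23.5]
opening: 0.0237
t 21.55 q [ 0.29  0.17  1.78 -0.13  0.92  1.98] target [0.627  0.1995 0.0615] shift [-0.5  0.4 -0.4] turn [ 0.003  0.004 -0.001] F [-21.3  -5.1  24.1] tau [-0.49  2.28 -0.29] F_tool [-13.    6.3 -29.1] op 0.0238
t 21.6 q [ 0.29  0.17  1.78 -0.13  0.92  1.98] target [0.627  0.1995 0.0615] shift [-0.5  0.4 -0.4] turn [ 0.003  0.004 -0.001] F [-19.9  -4.7  23.2] tau [-0.49  2.24 -0.24] F_tool [-12.    5.9 -27.9] op 0.0239
t 21.65 q [ 0.29  0.17  1.78 -0.13  0.92  1.98] target [0.627  0.1995 0.0615] shift [-0.5  0.4 -0.4] turn [ 0.003  0.004 -0.001] F [-21.4  -4.6  24.1] tau [-0.5   2.19 -0.22] F_tool [-13.1   5.8 -29.2] op 0.0239
```

About 30 N normal, which is more than gentle. I'll relax and finish with roughly a 0.8 mm push.

```bash
python3 -m pendant '[{"translation":[0,0,0],"twist":[0,0,0],"grip":-1},{"translation":[0,0,0],"twist":[0,0,0],"grip":-1},{"translation":[0,0,0],"twist":[0,0,0],"grip":-1},{"translation":[0,0,0.5],"twist":[0,0,0],"grip":-1},{"translation":[0,0,0.8],"twist":[0,0,0],"grip":-1},{"translation":[0,0,0.8],"twist":[0,0,0],"grip":-1},{"translation":[0,0,0.8],"twist":[0,0,0],"grip":-1},{"translation":[0,0,0.8],"twist":[0,0,0],"grip":-1},{"translation":[0,0,0.8],"twist":[0,0,0],"grip":-1},{"translation":[0,0,0.8],"twist":[0,0,0],"grip":-1}]'
for k in 1 2 3; do python3 -c "
from h import *
im,d,i=cam('wrist'); np.savez('s4',im=im,d=d,T=i['cam_to_world']); save('s4',im)"; python3 st.py .6296 .198 .055 -.2977 .0188 .9545 -2.8 0 0.6 1.3 7; done
python3 -c "
from h import *
im,d,i=cam('scene'); a=cv2.resize(im[200:320,220:380],None,fx=3,fy=3,interpolation=2); w=cv2.imread('pics/s4.png')[:,:,::-1]; w=cv2.resize(w[100:320,150:410],None,fx=1.6,fy=1.6)
h=min(a.shape[0],w.shape[0]); save('fin',np.hstack([w[:h,:400],a[:h,:400]]))"
```

```text
t: 22.65
tool_pos: [0.6275, 0.1999, 0.0613]
orientation: [3.091, -0.077, 0.46]
force: [-11.2, -2.5, 12.5]
opening: 0.0235
t 22.7 q [ 0.29  0.17  1.77 -0.13  0.92  1.98] target [0.627  0.1995 0.0615] shift [-0.4  0.5 -0.3] turn [ 0.004  0.007 -0.001] F [-11.7  -2.4  12. ] tau [-0.1   1.11 -0.03] F_tool [ -7.6   3.1 -14.8] op 0.0239
t 22.75 q [ 0.29  0.17  1.77 -0.13  0.92  1.98] target [0.627  0.1995 0.0615] shift [-0.4  0.5 -0.3] turn [ 0.004  0.007 -0.001] F [-11.   -2.3  12.5] tau [-0.15  1.17 -0.03] F_tool [ -6.8   3.  -15.1] op 0.0235
t 22.8 q [ 0.29  0.17  1.77 -0.13  0.92  1.98] target [0.627  0.1995 0.0615] shift [-0.4  0.5 -0.3] turn [ 0.004  0.007 -0.001] F [-11.1  -2.6  12.2] tau [-0.09  1.2   0.01] F_tool [ -7.    3.3 -14.8] op 0.0242
```

View pics/fin.png

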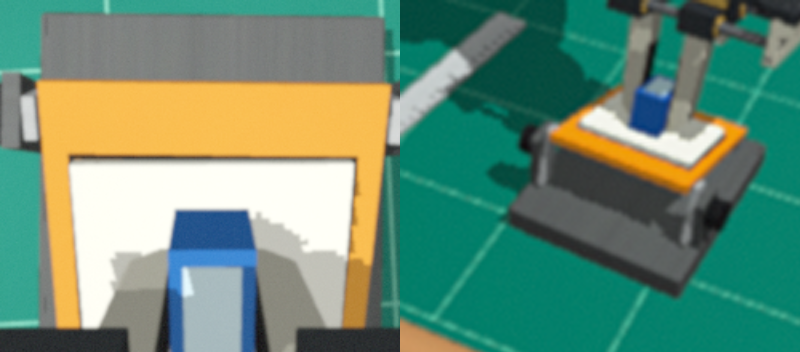

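The panel fills the black outline, with its far edge just below the top outline line and even side margins. The scene view shows it lying flat. One numeric check, then I hand in.

```bash
python3 - <<'E'
from h import *
i=robot.camera_info("wrist"); z=np.load("s4.npz"); i["cam_to_world"]=z["T"]; im,d=z["im"],z["d"]; P=pts(d,i)
hsv=cv2.cvtColor(im,cv2.COLOR_RGB2HSV).astype(int)
o=(hsv[...,0]<25)&(hsv[...,1]>150)&(d>0); o[:152]=0;o[192:]=0;o[:,:180]=0;o[:,390:]=0
w=(hsv[...,1]<50)&(hsv[...,2]>140)&(d>0); w[:206]=0;w[300:]=0;w[:,:200]=0;w[:,365:]=0;w[224:,235:330]=0
m,n,a=plane(P[o],.002); pm,pn,b=plane(P[w],.002)
n0=np.array([-.2977,.0188,.9545])
print("plate n",n.round(4),"panel n",pn.round(4),"angle vs n0",np.arccos(min(1,pn@n0/np.linalg.norm(n0))),"vs n",np.arccos(pn@n),"top above face mm",((pm-m)@n0*1000).round(2))
e=raypl([[150+70/1.6,100+160/1.6],[150+355/1.6,100+159/1.6]],i,pm,pn); y=e[0]-e[1]; L=np.linalg.norm(y); y/=L; print("len",L,"centre",(e.mean(0)-.035*np.cross(y,pn)-.005*pn).round(4),"vs plate .6296 .198 .055")
s=robot.read_state(); print(s["t"],s["force"].round(1),s["opening"])
robot.close_job()
E
```

```text
plate n [-0.2981  0.019   0.9543] panel n [-0.2969  0.0202  0.9547] angle vs n0 0.001594624076897815 vs n 0.001757812067114379 top above face mm 4.98
len 0.08991725502341359 centre [0.6309 0.1984 0.0552] vs plate .6296 .198 .055
22.85 [-11.3  -2.3  12.3] 0.02397576968452228
the job is handed in; nothing more can be done
```

I opened the drawer to its stop, lifted the panel out by the blue box, and laid it flush inside the plate's outline. I handed the job in at about 23 s of robot time, still gripping and pressing the panel. No verdict is reported.

The last checks, from the wrist camera and the force reading, all came out within the limits:

| Check | Last reading | Limit |
|---|---|---|
| Angle between panel and plate | about 0.002 rad | 0.05 rad |
| Sheet top above the plate face | 4.98 mm (sheet is 5 mm thick) | underside −3 to +2.5 mm from the face |
| Panel centre off the plate centre | about 1.5 mm | 12 mm |
| Wrist force on the tool | about 17 N steady (15 N into the plate, 7–8 N along it) | 2–40 N on the stand |
| Grip | set to 30 N, opening 24 mm | over 2 N |

- **First press too hard:** the first press reached about 30 N into the plate, so I relaxed it and pressed again more lightly.
- **Overshoot on the way:** one move towards the stand overshot by about 30 mm in free air, and I corrected it before touching the plate. A picture taken while the arm was still settling disagreed by about 8 mm, so I repeated it once the arm was still.
- **Bystanders:** I made no contact with the ruler, offcuts or glue bottle that I know of, but I did not measure their positions again at the end.

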